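Slide the board holder's jaw home into its notch

ROBOT

A 6-joint arm with a two-finger parallel gripper is mounted at the origin on the work surface. World frame = base frame: x ahead of the robot, y to its left, z up, the work surface at z = 0. Lengths are in m, angles in degrees, forces in N, time in s.
With the tool pointing down it reaches from about 0.35 to 0.875 m from the base axis. Payload 4.2 kg.
Tool frame: the origin (TCP) lies midway between the tips of the shut fingers; the grasp point (between the pads) lies r.grasp_offset behind it (r.grasp_offset is the distance from the TCP to the grasp point, in m); z points along the fingers, y is the direction in which the jaws open and shut (so a half turn about z gives the same grasp; the last joint's range is limited). The gripper opens to 87 mm and grips with 3 to 60 N. Pads are 19 mm wide; open, the fingers measure 117 mm over their backs; the gripper's body (75 mm by 190 mm) begins 51 mm behind the grasp point.
Start: joints at [79.446, 22.042, 0.453, 0, -68.411, -14.817], TCP at [0.268, 0.565, 0.223] pointing down, gripper open.
Joint ranges: [-179.83, 179.83], [-69.29, 118.12], [-61.27, 80.66], [-181.25, 117.63], [-171.15, -9.14], [-177.46, 177.46]. Speed limits (degrees/s): [159.86, 159.86, 180, 180, 180, 180].

INTERFACE

Orientations are given as a 3x3 rotation matrix whose columns are the frame's x, y, z axes.
In Python, from station import sense, optics, r gives the robot as it stands. The module is installed in compiled form; this text tells all that it offers.
- The arm moves only by the tool servo_tool, never from a script. Its argument "deltas" is a list of rows, each an object with "slide": the shift along the tool's x, y, z in units of 25 mm (1.0 is 25 mm), a list of three; "spin": the turn about the tool's z in units of 8 degrees (1.0 is 8 degrees). A call has 1 to 10 rows; each row shifts and turns the pose as measured when the row begins, along the tool's axes as they then stand; what a row does not reach is not made up. A row lasts 1/10 s, in which the tool goes at most 50 mm and 8.59 degrees, less where a joint would pass 70% of its speed; a pose out of reach is approached as far as the arm can. A call is refused whole if a number of a shift passes 1 or a number of a turn 1, either way. A call with a gripper value outside its range is refused whole. "gripper" is the closure in counts, from 0 (fully open) to 255 (shut), set as the call begins (left out, the last holds). The fingers move at their own pace and stop on an object; the grip force is fixed at half the most. Time passes only in rows, so rows that do not move let the fingers close. It gives the time, the measured TCP pose, the force and the opening at its end, in the units of the state.
- sense(): the state, without advancing time (a new reading comes with each control period).
- optics.capture(name): name is "scene" or "top" or "wrist"; returns a dict with "frame" (400x640x3 uint8, red, green, blue), "camera_matrix" (3x3 intrinsics, pixels), "eye" and "rotation" of the camera in the world. Camera axes: x right, y down, z forward; pixel columns grow to the right and rows downward; lengths in m; the calibration is good to about 2 mm. A picture is of the moment at which its call begins. There is no depth.
- r.finish_job(): hands the job in, once; it reports no verdict.
The state is a dict: "time_s": time; "joints": joint angles; "joint_velocities": joint speeds; "effort": joint torques, N m; "tcp_pos": TCP position; "ee_rot": TCP orientation; "wrist_force": force on the tool from outside, world axes, zero at the start; "moment": the same for the moment, N m; "gripper_width": opening from 0.0 (shut) to 1.0 (fully open).
Only numpy, scipy, OpenCV 4.12 (cv2) and the standard library are available. Lean on these libraries where they do the work, as an engineer would, in place of code of your own. Each camera call takes 0.05 s, during which the arm holds its last target.

TASK

A circuit board lies in the holder on the repair bench. With the fingers, push the black sliding jaw from behind along its guide bar towards the board until its spring pin rides over the first crossbar and clicks down into the notch, so that the jaw's lip stands over the board's edge; do not push it on past the notch. Only push: do not grip the jaw or touch its front, leave the board lying where it is, and leave the other things on the bench alone.

Things in the scene. Friction and masses are not known exactly. Their poses are not given: they have to be found in the camera images.
- holder: fixed board holder: aluminium base plate 420 x 150 x 12 mm with a 30 mm wide steel guide bar (top at 22 mm) along its length and a 50 mm wide stop (top 30 mm high) across each end. Origin: centre of the plate's underside, on the table. Its x axis runs along the guide bar and is the pushing direction, towards the board; z up.
- slider (a joint): travel of the black sliding jaw along holder x, in m: 0 = fully back, up to 0.2. At value v the jaw's middle (and its spring pin) is at holder x = -0.165 + v. It moves with about 1 N of sliding friction and stays where it is left.
- push_face (a point): centre of the flat upright rear face of the jaw (it looks to holder -x), 60 mm above the table, 17 mm behind the jaw's middle. The face is 70 mm wide (holder y), from 34 to 88 mm above the table; below it a 3 mm ledge of the jaw's foot (top 34 mm high) sticks out to the rear. Nothing else of the jaw is behind the face. Axes as the holder's.
- pin_axis (a point): centre of the top of the round dark head (18 mm diameter) of the upright spring pin on the jaw, 50 mm to the jaw's left (holder +y), 63 mm above the table when down. Axes as the holder's.
- pin (a joint): how far the spring pin is pushed up, in m: 0 = down (as at the start and in the notch), about 0.003 on the first crossbar, over 0.005 on the second. Its spring presses it down with 7 N, 0.5 N more per mm. It takes about 5 to 9 N to push the jaw over the first crossbar; then the push falls to nothing and the pin snaps down into the notch; the second, higher crossbar takes about 20 N.
- nest: steel rack clamped on the base plate (anywhere within 58 mm along it, fixed during a run); it carries the board on ledges 16 mm tall, with a back wall 28 mm tall from x = 180 to 192 mm, and on its left (holder +y) strip the two round crossbars of the notch. Origin: on the plate's top (12 mm above the table), at mid-width, level along x with the middle of the notch; axes as the holder's.
- notch (a point): middle of the notch between the two crossbars (20 mm round, 14 mm long, axes 10.1 mm before and 12.9 mm after this point, tops 5 and 7.5 mm above it), on the strip's top, 18 mm above the table. With the pin in the notch, point pin_axis is above this point, within 1 mm along x. The pin meets the first crossbar 19 mm before the notch. Axes as the holder's.
- board: loose green circuit board 150 x 110 x 3 mm (about 0.35 kg) with a finned aluminium block (top 21 mm above the board's underside) lying flat in the nest; origin at the centre of its underside, 28 mm above the table. Its near edge is 6 mm ahead of the jaw's foot and 8 mm under the lip when the pin is in the notch.
- memory_stick: bystander: flat memory module 133 x 30 x 5 mm lying at the holder's left side; origin centre of underside
- screwdriver: bystander: screwdriver 180 mm long lying along the holder's right side
- heatsink: bystander: finned aluminium block 60 x 60 x 38 mm; origin centre of underside
- screw_cup: bystander: white cup 60 mm diameter, 40 mm tall, at the holder's right side; origin centre of underside
- spray_can: bystander: closed can 54 mm diameter, 160 mm tall; origin centre of underside
- tape_roll: bystander: clear ring 90 mm diameter, 18 mm tall; origin centre of underside
- mouse: bystander: white computer mouse about 105 x 60 x 32 mm; origin at its underside
- lip: front of the jaw (steel lip, gusset and front plate), moving with it; not to be touched. The upright's front is 11 mm ahead of its rear face; the lip is 36 to 39 mm above the table and ends 34 mm ahead of the jaw's middle. Origin on the table plane below the jaw's middle, axes as the holder's.
Things that resemble listed ones, but are neither listed nor needed, are in the scene too. What is meant by the board is not pink, and is the smaller of those in its own colour.

How it is judged:
By the outcome, as a careful person would: the job done as asked, in the order asked, and still so for the second after the job is handed in, with the robot touching nothing.
It also fails if it takes over 45 s, if anything falls off the work surface, if the arm or the gripper's body presses on something with over 40 N, if the wrist force passes 120 N, or if a joint passes its speed limit or range.

## Working session

There is one attempt and no reset: what is moved stays moved. The work goes in short steps, Python scripts to look and compute and a tool call to move; the robot and the scene stay as the last step left them, time stands still between calls to the robot, and variables do not carry over. Pictures are saved under pics/ and viewed, and the job is handed in when it is done.

Besides the shell and the picture viewer there is one more tool, called after "Call:" as name(argument=value, ...) on one line, values as JSON. servo_tool: Moves the arm, as the interface text tells. Its arguments: {"type":"object","properties":{"deltas":{"type":"array"},"gripper":{"type":"number"}},"required":["deltas"]}

```bash
mkdir -p pics
python3 - <<'E'
from station import sense, optics, r
import cv2, numpy as np, pickle
print(sense()); print(r.grasp_offset)
for n in ["scene","top","wrist"]:
    c=optics.capture(n); pickle.dump(c,open(f"{n}.pkl","wb"))
    cv2.imwrite(f"pics/{n}.png",cv2.cvtColor(c["frame"],cv2.COLOR_RGB2BGR)); print(n,c["camera_matrix"],c["eye"],c["rotation"])
E
```

```text
{'time_s': 0.0, 'joints': array([ 7.94469459e+01,  2.20912902e+01,  3.79810555e-01, -3.09023635e-02,
       -6.84109160e+01, -1.48185542e+01]), 'joint_velocities': array([ 0.07940763,  0.01752554,  0.08002236,  0.02580547, -0.02910235,
        0.03902765]), 'effort': array([-1.63835703e-04, -3.90659201e+01,  1.87404782e+01,  4.21983227e+00,
        1.11143242e-02, -1.75930772e-04]), 'tcp_pos': array([0.26750015, 0.56419117, 0.22144929]), 'ee_rot': array([[ 9.03462478e-01, -4.28666268e-01, -8.84256175e-04],
       [-4.28667176e-01, -9.03460248e-01, -2.00817351e-03],
       [ 6.19459423e-05,  2.19336101e-03, -9.99997593e-01]]), 'wrist_force': array([0.1947039 , 0.05992235, 0.50833812]), 'moment': array([ 0.02272633, -0.07554968,  0.01394473]), 'gripper_width': 1.0038291117961404}
0.0187
scene [[407.52193724   0.         320.27586266]
 [  0.         407.52193724 204.45751807]
 [  0.           0.           1.        ]] [1.00120082 0.7039426  1.12049429] [[-0.80079543  0.47977575 -0.35852741]
 [ 0.59872352  0.62522605 -0.50062214]
 [-0.01602568 -0.61555472 -0.7879312 ]]
top [[487.57574218   0.         318.63266878]
 [  0.         487.57574218 196.22378595]
 [  0.           0.           1.        ]] [0.41774488 0.06513196 1.57908714] [[ 0.02338107 -0.99776571  0.06258519]
 [-0.99950912 -0.02463591 -0.01935411]
 [ 0.02085271 -0.06210195 -0.99785195]]
wrist [[305.61429373   0.         318.27868759]
 [  0.         305.61429373 197.53032658]
 [  0.           0.           1.        ]] [0.33189959 0.53399466 0.3842263 ] [[-4.29443955e-01 -8.72490045e-01 -2.33107295e-01]
 [-9.03093202e-01  4.15104543e-01  1.10049472e-01]
 [ 7.46828674e-04  2.57777694e-01 -9.66203965e-01]]
```

View pics/scene.png

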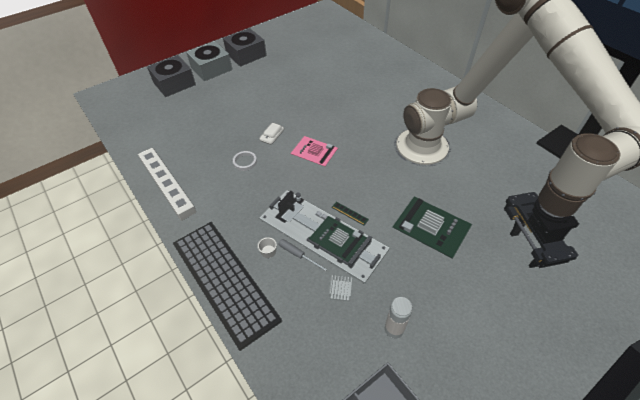

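View pics/top.png

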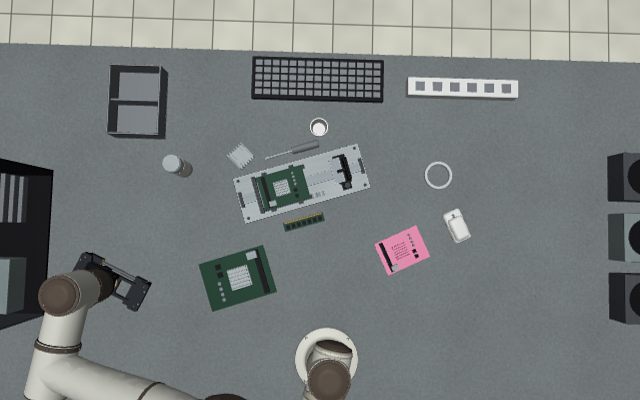

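View pics/wrist.png

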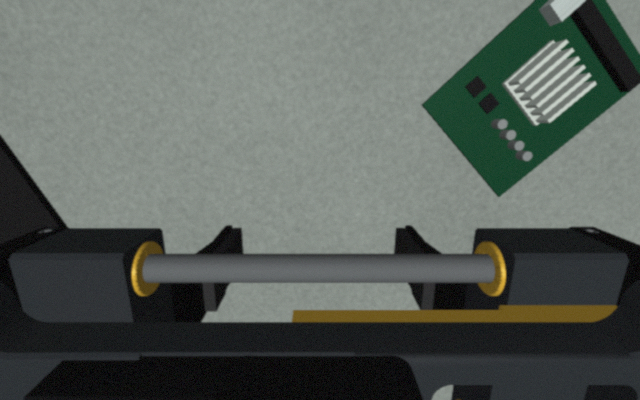

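The top view shows the holder around (300,185), with the black jaw at its right end (345,170) and the board at (282,187). I'll enlarge this area.

Run:
```python
import cv2
a=cv2.imread("pics/top.png")[130:235,220:385]; cv2.imwrite("pics/topc.png",cv2.resize(a,(792,504),interpolation=cv2.INTER_CUBIC))
a=cv2.imread("pics/scene.png")[180:290,250:400]; cv2.imwrite("pics/scenec.png",cv2.resize(a,(750,550),interpolation=cv2.INTER_CUBIC))
```

```text
(no output)
```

View pics/topc.png

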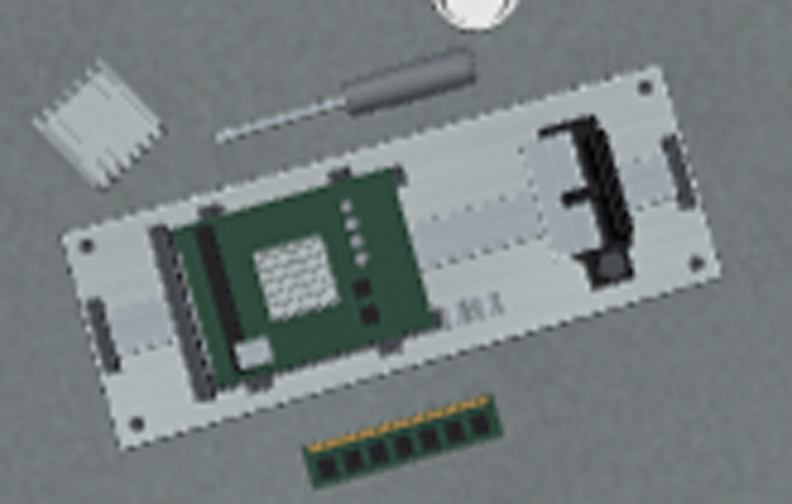

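View pics/scenec.png

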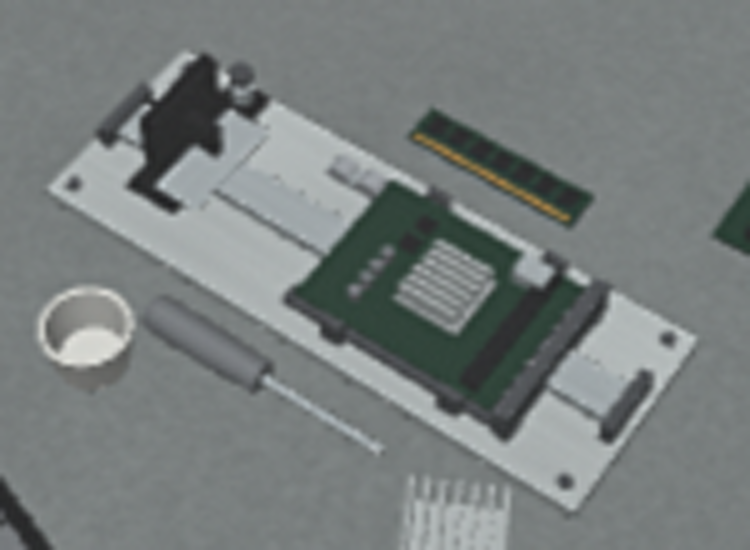

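```bash
cat > h.py <<'E'
import numpy as np, pickle
def ray(c,uv):
    K=c["camera_matrix"]; d=c["rotation"]@np.linalg.inv(K)@np.array([uv[0],uv[1],1.]); return c["eye"],d
def atz(c,uv,z):
    e,d=ray(c,uv); return e+d*(z-e[2])/d[2]
def proj(c,p):
    q=c["rotation"].T@(np.asarray(p)-c["eye"]); q=c["camera_matrix"]@q; return q[:2]/q[2]
T=pickle.load(open("top.pkl","rb")); S=pickle.load(open("scene.pkl","rb"))
tc=lambda u,v:((u+.5)/4.8+220-.5,(v+.5)/4.8+130-.5)
sc=lambda u,v:((u+.5)/5+250-.5,(v+.5)/5+180-.5)
E
python3 - <<'E'
from h import *
# order: front-right, rear-right, rear-left, front-left (holder)
t=[atz(T,tc(*p),.012) for p in [(62,237),(657,66),(722,273),(124,450)]]
s=[atz(S,sc(*p),.012) for p in [(574,514),(48,188),(188,50),(698,338)]]
for n,q in (("top",t),("scene",s)):
    q=np.array(q); print(n,q.round(4).tolist()); 
    ax=(q[0]+q[3]-q[1]-q[2])/2; print(q.mean(0).round(4),np.linalg.norm(ax),np.linalg.norm((q[3]+q[2]-q[0]-q[1])/2),np.degrees(np.arctan2(ax[1],ax[0])))
    q2=np.array([-1,1,1]) 
# pin head z=.063
print("pin",atz(T,tc(612,262),.063),atz(S,sc(242,73),.063))
E
```

```text
top [[0.5647, 0.313, 0.012], [0.6911, -0.0842, 0.012], [0.5517, -0.1306, 0.012], [0.4233, 0.2669, 0.012]]
[0.5577 0.0913 0.012 ] 0.41722373823654635 0.14784951295661877 107.77358268406076
scene [[0.5694, 0.3176, 0.012], [0.6933, -0.0823, 0.012], [0.55, -0.1258, 0.012], [0.4262, 0.2713, 0.012]]
[0.5597 0.0952 0.012 ] 0.4173292399149416 0.15014496642917552 107.27317100380503
pin [ 0.55270303 -0.05235099  0.063     ] [ 0.55324994 -0.04863003  0.063     ]
```

Call:
servo_tool(deltas=[{"slide": [0,0,0],"spin": 1},{"slide": [0,0,0],"spin": 1},{"slide": [0,0,0],"spin": 1},{"slide": [0,0,0],"spin": 1},{"slide": [0,0,0],"spin": 1},{"slide": [0,0,0],"spin": 0.9},{"slide": [0,0,0],"spin": 0}], gripper=255)

```text
time_s: 0.85
tcp_pos: [0.2668, 0.5627, 0.2182]
ee_rot: [[0.267, -0.964, -0.003], [-0.964, -0.267, -0.008], [0.007, 0.005, -1.0]]
wrist_force: [0.5, 0.1, 0.5]
gripper_width: 0.448
```

Call:
servo_tool(deltas=[{"slide": [0.92,-0.26,-0.05],"spin": -0.2},{"slide": [0.92,-0.26,-0.05],"spin": 0},{"slide": [0.92,-0.26,-0.05],"spin": 0},{"slide": [0.92,-0.26,-0.05],"spin": 0},{"slide": [0.92,-0.26,-0.05],"spin": 0},{"slide": [0.92,-0.26,-0.05],"spin": 0},{"slide": [0.92,-0.26,-0.05],"spin": 0},{"slide": [0.92,-0.26,-0.05],"spin": 0},{"slide": [0.92,-0.26,-0.05],"spin": 0},{"slide": [0.92,-0.26,-0.05],"spin": 0}])

```text
time_s: 1.85
tcp_pos: [0.4015, 0.3577, 0.2295]
ee_rot: [[0.331, -0.944, -0.006], [-0.944, -0.331, -0.012], [0.009, 0.009, -1.0]]
wrist_force: [0.2, 0.1, -0.3]
gripper_width: 0.008
```

Call:
servo_tool(deltas=[{"slide": [0.92,-0.26,-0.05],"spin": 0},{"slide": [0.92,-0.26,-0.05],"spin": 0},{"slide": [0.92,-0.26,-0.05],"spin": 0},{"slide": [0.92,-0.26,-0.05],"spin": 0},{"slide": [0.92,-0.26,-0.05],"spin": 0},{"slide": [0.92,-0.26,-0.05],"spin": 0},{"slide": [0.92,-0.26,-0.05],"spin": 0},{"slide": [0.92,-0.26,-0.05],"spin": 0},{"slide": [0.92,-0.26,-0.05],"spin": 0},{"slide": [0.92,-0.26,-0.05],"spin": 0}])

```text
time_s: 2.85
tcp_pos: [0.5457, 0.1548, 0.243]
ee_rot: [[0.361, -0.932, -0.008], [-0.932, -0.361, -0.013], [0.009, 0.012, -1.0]]
wrist_force: [0.6, 0.2, -0.3]
gripper_width: 0.008
```

Call:
servo_tool(deltas=[{"slide": [0.82,0.12,0],"spin": 0.2},{"slide": [0.82,0.12,0],"spin": 0.2},{"slide": [0.82,0.12,0],"spin": 0.1},{"slide": [0.82,0.12,0],"spin": 0},{"slide": [0,0,0],"spin": 0},{"slide": [0,0,0],"spin": 0}])

```text
time_s: 3.45
tcp_pos: [0.5626, 0.0677, 0.2424]
ee_rot: [[0.305, -0.952, -0.01], [-0.952, -0.305, -0.013], [0.01, 0.014, -1.0]]
wrist_force: [-0.5, -0.8, 0.3]
gripper_width: 0.003
```

Run:
```python
from station import sense, optics, r
import cv2, numpy as np, pickle
for n in ["wrist"]:
    c=optics.capture(n); pickle.dump(c,open(f"{n}2.pkl","wb"))
    cv2.imwrite(f"pics/{n}2.png",cv2.cvtColor(c["frame"],cv2.COLOR_RGB2BGR)); print(n,c["eye"],c["rotation"])
print(sense()["tcp_pos"],sense()["ee_rot"])
```

```text
wrist [0.58622107 0.00235751 0.40573581] [[-0.95260019 -0.29153815 -0.08693894]
 [-0.30398952  0.92341036  0.23431535]
 [ 0.01196845  0.24963738 -0.96826543]]
[0.56257661 0.06794455 0.24244413] [[ 0.30523783 -0.95222315 -0.01004672]
 [-0.95222557 -0.3050959  -0.01352582]
 [ 0.00981438  0.01369534 -0.99985805]]
```

View pics/wrist2.png

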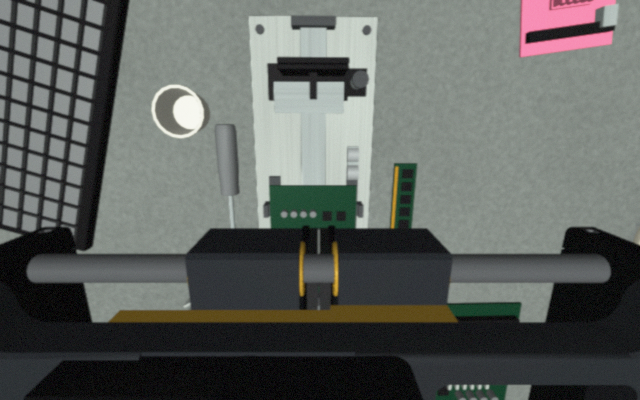

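The wrist view shows the rear of the holder at (313,20), the jaw face at (313,62), the pin head at (359,78), the crossbars at (352,153) and (352,171), and the board's near edge at row 185.

Run:
```python
import cv2
a=cv2.imread("pics/wrist2.png")
cv2.imwrite("pics/w2a.png",cv2.resize(a[8:112,236:392],(780,520),interpolation=cv2.INTER_CUBIC))
cv2.imwrite("pics/w2b.png",cv2.resize(a[130:230,240:390],(750,500),interpolation=cv2.INTER_CUBIC))
```

```text
(no output)
```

View pics/w2a.png

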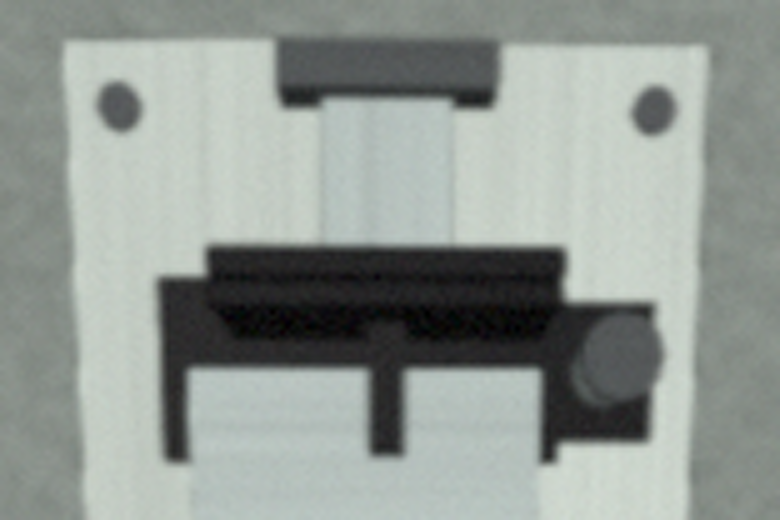

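View pics/w2b.png

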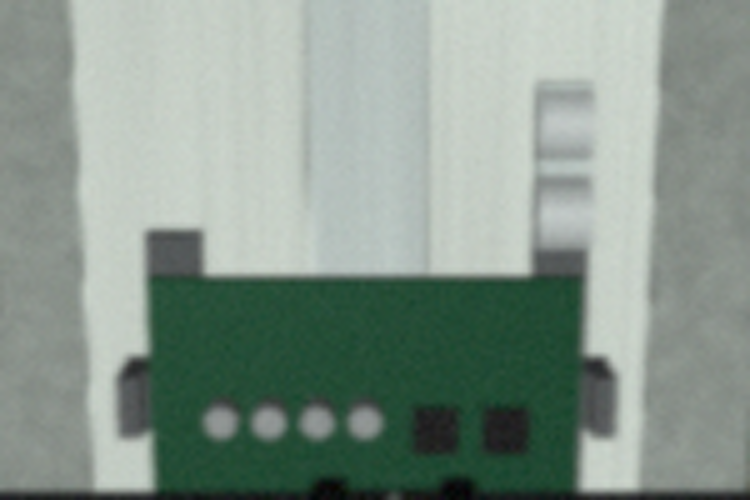

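Run:
```python
from h import *
W=pickle.load(open("wrist2.pkl","rb"))
a=lambda u,v:((u+.5)/5+236-.5,(v+.5)/5+8-.5)
b=lambda u,v:((u+.5)/5+240-.5,(v+.5)/5+130-.5)
A=lambda u,v,z:atz(W,a(u,v),z); B=lambda u,v,z:atz(W,b(u,v),z)
rr=A(64,40,.012); rl=A(708,44,.012); d=rl-rr
print("rear w",np.linalg.norm(d),"yaw from rear edge",np.degrees(np.arctan2(d[1],d[0]))-90+360)
# side lines
L=(A(64,40,.012),B(95,485,.012)); R=(A(708,44,.012),B(640,485,.012))
for l in (L,R):
    e=l[1]-l[0]; print("side yaw",np.degrees(np.arctan2(e[1],e[0])))
for yaw in (107.4,):
    y=np.radians(yaw); hx=np.array([np.cos(y),np.sin(y),0]); hy=np.array([-np.sin(y),np.cos(y),0])
    o=(rr+rl)/2+.21*hx; o[2]=0; print("origin(wrist)",o)
    H=lambda p:(np.dot(p-o,hx).round(4),np.dot(p-o,hy).round(4))
    print("face",H(A(207,247,.088)),H(A(565,247,.088)))
    print("pin",H(A(622,355,.063)))
    print("boardedge",H(B(150,277,.031)),H(B(583,277,.031)))
    print("bars rear",H(B(565,84,.018)),"gap",H(B(565,163,.018)),"front/at strip",H(B(565,250,.018)))
    t=lambda u,v,z:H(atz(T,tc(u,v),z)); s=lambda u,v,z:H(atz(S,sc(u,v),z))
    print("T pin",t(612,262,.063),"S pin",s(242,73,.063))
    print("T rear corners",t(657,66,.012),t(722,273,.012),"S",s(48,188,.012),s(188,50,.012))
    print("tcp",H(np.array([.56258,.06794,0])))
```

```text
rear w 0.1485687730254397 yaw from rear edge 107.57984826298082
side yaw 107.52213946409607
side yaw 107.53506903503077
origin(wrist) [0.55966492 0.09384301 0.        ]
face (np.float64(-0.1524), np.float64(-0.034)) (np.float64(-0.1529), np.float64(0.0347))
pin (np.float64(-0.1365), np.float64(0.0499))
boardedge (np.float64(-0.0147), np.float64(-0.054)) (np.float64(-0.015), np.float64(0.0545))
bars rear (np.float64(-0.0618), np.float64(0.05)) gap (np.float64(-0.0419), np.float64(0.0507)) front/at strip (np.float64(-0.0193), np.float64(0.0514))
T pin (np.float64(-0.1374), np.float64(0.0504)) S pin (np.float64(-0.134), np.float64(0.0487))
T rear corners (np.float64(-0.2092), np.float64(-0.0722)) (np.float64(-0.2118), np.float64(0.0747)) S (np.float64(-0.208), np.float64(-0.0749)) (np.float64(-0.2067), np.float64(0.0749))
tcp (np.float64(-0.0256), np.float64(0.005))
```

Call:
servo_tool(deltas=[{"slide": [0.79,0,0],"spin": 0},{"slide": [0.79,0,0],"spin": 0},{"slide": [0.79,0,0],"spin": 0},{"slide": [0.79,0,0],"spin": 0},{"slide": [0.79,0,0],"spin": 0},{"slide": [0.79,0,0],"spin": 0},{"slide": [0.79,0,0],"spin": 0},{"slide": [0.79,0,0],"spin": 0},{"slide": [0,0,0],"spin": 0},{"slide": [0,0,0],"spin": 0}])

```text
time_s: 4.5
tcp_pos: [0.6144, -0.0769, 0.243]
ee_rot: [[0.329, -0.944, -0.01], [-0.944, -0.328, -0.012], [0.008, 0.014, -1.0]]
wrist_force: [0.3, 0.0, -1.2]
gripper_width: 0.006
```

Call:
servo_tool(deltas=[{"slide": [0.15,0.1,0],"spin": 0.2},{"slide": [0,0,0.9],"spin": 0},{"slide": [0,0,0.9],"spin": 0},{"slide": [0,0,0.9],"spin": 0},{"slide": [0,0,0.9],"spin": 0},{"slide": [0,0,0.9],"spin": 0},{"slide": [0,0,0],"spin": 0}])

```text
time_s: 5.2
tcp_pos: [0.6119, -0.0767, 0.1296]
ee_rot: [[0.304, -0.953, -0.006], [-0.953, -0.304, -0.011], [0.009, 0.009, -1.0]]
wrist_force: [-0.2, 0.6, -0.2]
gripper_width: 0.003
```

Call:
servo_tool(deltas=[{"slide": [0.2,0.1,0],"spin": 0},{"slide": [0,0,0.75],"spin": 0},{"slide": [0,0,0.75],"spin": 0},{"slide": [0,0,0.75],"spin": 0},{"slide": [0,0,0.7],"spin": 0},{"slide": [0,0,0],"spin": 0}])

```text
time_s: 5.8
tcp_pos: [0.617, -0.0827, 0.0642]
ee_rot: [[0.307, -0.952, 0.012], [-0.952, -0.307, -0.012], [0.015, -0.008, -1.0]]
wrist_force: [-0.6, 0.3, 0.0]
gripper_width: 0.009
```

Run:
```python
from station import sense, optics, r
import cv2, numpy as np, pickle
for n in ["wrist"]:
    c=optics.capture(n); pickle.dump(c,open(f"{n}3.pkl","wb"))
    cv2.imwrite(f"pics/{n}3.png",cv2.cvtColor(c["frame"],cv2.COLOR_RGB2BGR))
c=optics.capture("scene");cv2.imwrite("pics/s3.png",cv2.resize(cv2.cvtColor(c["frame"],cv2.COLOR_RGB2BGR)[150:290,240:400],(800,700))[:600])
print(sense()["tcp_pos"],sense()["ee_rot"],sense()["wrist_force"])
```

```text
[ 0.61904647 -0.08267513  0.0667209 ] [[ 0.30737191 -0.95144107  0.01680477]
 [-0.95144807 -0.30758273 -0.0118079 ]
 [ 0.01640338 -0.01235945 -0.99978906]] [0.13765478 0.26100298 0.2740962 ]
```

View pics/wrist3.png

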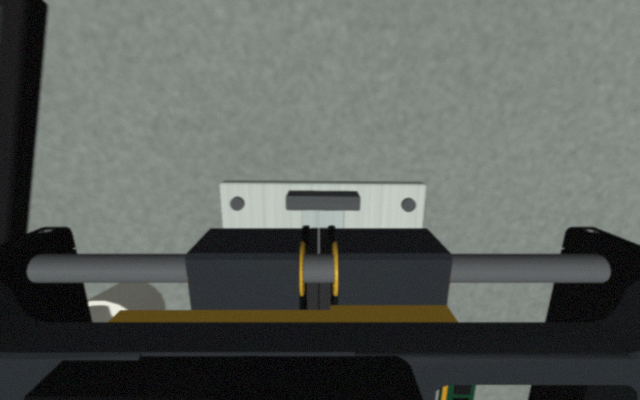

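View pics/s3.png

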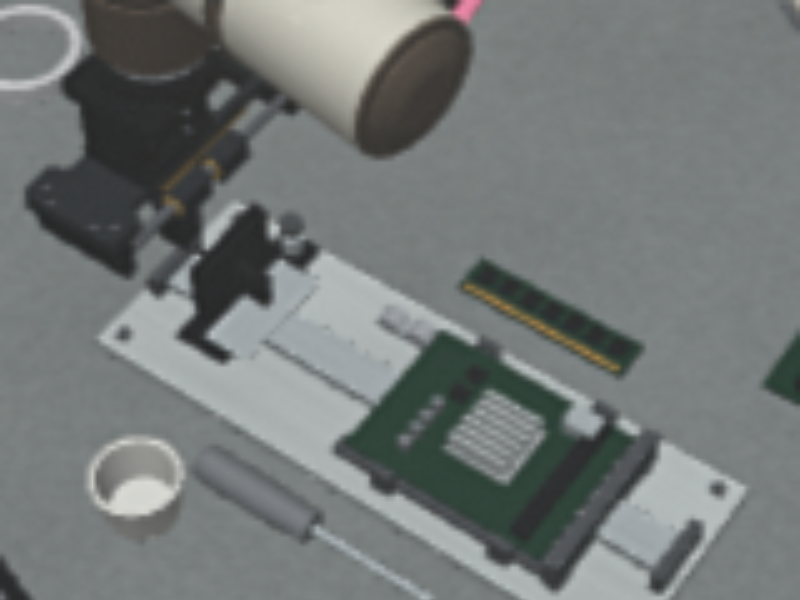

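Call:
servo_tool(deltas=[{"slide": [0,0.25,0.3],"spin": 0},{"slide": [0,0,0.2],"spin": 0},{"slide": [-0.2,0,0],"spin": 0},{"slide": [-0.2,0,0],"spin": 0},{"slide": [0,0,0],"spin": 0}])

```text
time_s: 6.4
tcp_pos: [0.612, -0.0746, 0.0577]
ee_rot: [[0.307, -0.951, 0.025], [-0.951, -0.308, -0.011], [0.018, -0.02, -1.0]]
wrist_force: [0.7, 0.9, -0.3]
gripper_width: 0.006
```

Call:
servo_tool(deltas=[{"slide": [-0.2,0,0],"spin": 0},{"slide": [-0.2,0,0],"spin": 0},{"slide": [-0.2,0,0],"spin": 0},{"slide": [-0.2,0,0],"spin": 0},{"slide": [-0.2,0,0],"spin": 0},{"slide": [-0.2,0,0],"spin": 0}])

```text
time_s: 7.0
tcp_pos: [0.6027, -0.044, 0.0579]
ee_rot: [[0.308, -0.951, 0.026], [-0.951, -0.308, -0.012], [0.02, -0.021, -1.0]]
wrist_force: [0.1, -0.7, 0.1]
gripper_width: 0.006
```

Call:
servo_tool(deltas=[{"slide": [-0.2,0,0],"spin": 0},{"slide": [-0.2,0,0],"spin": 0},{"slide": [-0.2,0,0],"spin": 0},{"slide": [-0.2,0,0],"spin": 0},{"slide": [-0.2,0,0],"spin": 0},{"slide": [-0.2,0,0],"spin": 0},{"slide": [-0.15,0,0],"spin": 0},{"slide": [-0.15,0,0],"spin": 0}])

```text
time_s: 7.8
tcp_pos: [0.5904, -0.0049, 0.0575]
ee_rot: [[0.308, -0.951, 0.027], [-0.951, -0.309, -0.012], [0.02, -0.022, -1.0]]
wrist_force: [-0.1, -1.3, 0.6]
gripper_width: 0.007
```

Run:
```python
from station import sense, optics, r
import cv2, numpy as np, pickle
c=optics.capture("scene");pickle.dump(c,open("s4.pkl","wb"));cv2.imwrite("pics/s4.png",cv2.resize(cv2.cvtColor(c["frame"],cv2.COLOR_RGB2BGR)[180:280,250:400],(750,500),interpolation=cv2.INTER_CUBIC))
print(sense()["tcp_pos"],sense()["ee_rot"],sense()["wrist_force"])
```

```text
[ 0.59021112 -0.00445961  0.05749519] [[ 0.30870399 -0.95077538  0.02698181]
 [-0.95095521 -0.30909989 -0.01189314]
 [ 0.01964778 -0.02198704 -0.99956517]] [ 0.0818884  -0.56966493  0.80370157]
```

View pics/s4.png

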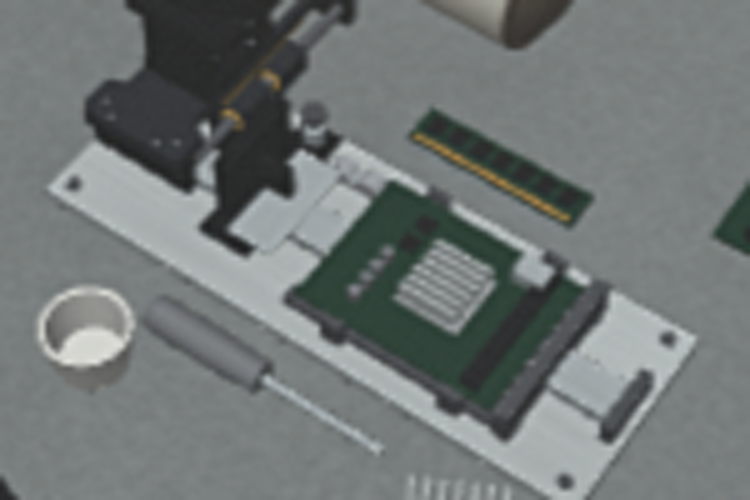

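```bash
cat >> h.py <<'E'
o=np.array([.5597,.0938,0]); _y=np.radians(107.53); hx=np.array([np.cos(_y),np.sin(_y),0]); hy=np.array([-np.sin(_y),np.cos(_y),0])
H=lambda p:(round(float(np.dot(np.asarray(p)-o,hx)),4),round(float(np.dot(np.asarray(p)-o,hy)),4))
E
python3 - <<'E'
from h import *
print(H(atz(S,sc(313,113),.063)),"was",H(atz(S,sc(242,73),.063)))
E
```

```text
(-0.0744, 0.0488) was (-0.1339, 0.0491)
```

Call:
servo_tool(deltas=[{"slide": [-0.1,0,0],"spin": 0},{"slide": [-0.1,0,0],"spin": 0},{"slide": [-0.1,0,0],"spin": 0},{"slide": [-0.1,0,0],"spin": 0},{"slide": [-0.1,0,0],"spin": 0}])

```text
time_s: 8.35
tcp_pos: [0.5862, 0.0082, 0.0572]
ee_rot: [[0.308, -0.951, 0.027], [-0.951, -0.309, -0.012], [0.02, -0.022, -1.0]]
wrist_force: [0.8, -0.7, 0.3]
gripper_width: 0.006
```

Call:
servo_tool(deltas=[{"slide": [-0.1,0,0],"spin": 0},{"slide": [-0.1,0,0],"spin": 0}])

```text
time_s: 8.55
tcp_pos: [0.5851, 0.0115, 0.0573]
ee_rot: [[0.309, -0.951, 0.028], [-0.951, -0.309, -0.014], [0.022, -0.022, -1.0]]
wrist_force: [3.3, -4.1, -0.2]
gripper_width: 0.007
```

Call:
servo_tool(deltas=[{"slide": [-0.12,0,0],"spin": 0},{"slide": [-0.12,0,0],"spin": 0}])

```text
time_s: 8.75
tcp_pos: [0.5836, 0.0166, 0.0573]
ee_rot: [[0.308, -0.951, 0.028], [-0.951, -0.308, -0.015], [0.023, -0.022, -0.999]]
wrist_force: [0.3, -2.0, 0.7]
gripper_width: 0.005
```

Call:
servo_tool(deltas=[{"slide": [-0.1,0,0],"spin": 0},{"slide": [-0.1,0,0],"spin": 0}])

```text
time_s: 8.95
tcp_pos: [0.5814, 0.0223, 0.0569]
ee_rot: [[0.308, -0.951, 0.028], [-0.951, -0.308, -0.014], [0.022, -0.022, -1.0]]
wrist_force: [0.2, -0.5, 0.1]
gripper_width: 0.006
```

Run:
```python
from station import sense, optics, r
import cv2, numpy as np, pickle
from h import *
c=optics.capture("scene");pickle.dump(c,open("s5.pkl","wb"));cv2.imwrite("pics/s5.png",cv2.resize(cv2.cvtColor(c["frame"],cv2.COLOR_RGB2BGR)[180:280,250:400],(750,500),interpolation=cv2.INTER_CUBIC))
c=optics.capture("top");cv2.imwrite("pics/t5.png",cv2.resize(cv2.cvtColor(c["frame"],cv2.COLOR_RGB2BGR)[130:235,220:385],(792,504),interpolation=cv2.INTER_CUBIC))
print(sense()["tcp_pos"],H(sense()["tcp_pos"]),sense()["wrist_force"])
```

```text
[0.5814298  0.02246504 0.05688455] (-0.0746, 0.0008) [-0.12074848 -0.44417027 -0.04628136]
```

View pics/s5.png

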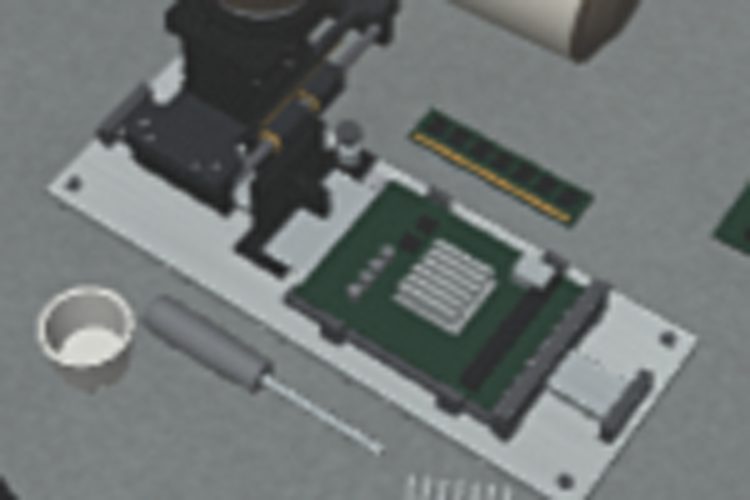

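View pics/t5.png

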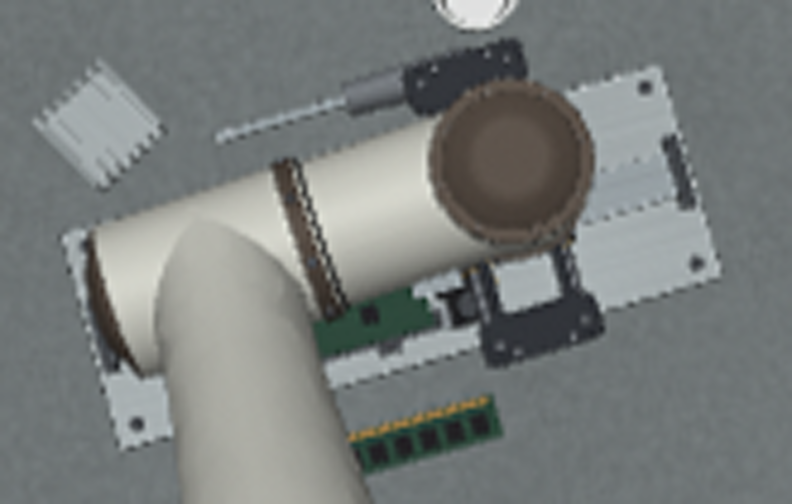

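Run:
```python
from h import *
for z in (.063,.066): print(H(atz(S,sc(349,131),z)),H(atz(T,tc(464,305),z)))
```

```text
(-0.046, 0.0502) (-0.0369, 0.0509)
(-0.0446, 0.0484) (-0.0368, 0.0511)
```

Call:
servo_tool(deltas=[{"slide": [-0.08,0,0],"spin": 0}])

```text
time_s: 9.15
tcp_pos: [0.5807, 0.0247, 0.0567]
ee_rot: [[0.308, -0.951, 0.027], [-0.951, -0.309, -0.014], [0.022, -0.022, -1.0]]
wrist_force: [-0.3, 0.5, 0.2]
gripper_width: 0.007
```

```bash
cat > look.py <<'E'
from station import sense, optics, r
import cv2, sys, pickle
from h import *
c=optics.capture("scene");pickle.dump(c,open("s_%s.pkl"%sys.argv[1],"wb"));cv2.imwrite("pics/s_%s.png"%sys.argv[1],cv2.resize(cv2.cvtColor(c["frame"],cv2.COLOR_RGB2BGR)[185:245,280:360],(800,600),interpolation=cv2.INTER_CUBIC))
s=sense();print(s["time_s"],H(s["tcp_pos"]),s["tcp_pos"][2],s["wrist_force"],s["wrist_force"]@hx)
E
python3 look.py 6
```

```text
9.2 (-0.072, 0.0009) 0.05669010791751343 [-0.45628771 -0.1518194   0.5599341 ] -0.00733261095047438
```

View pics/s_6.png

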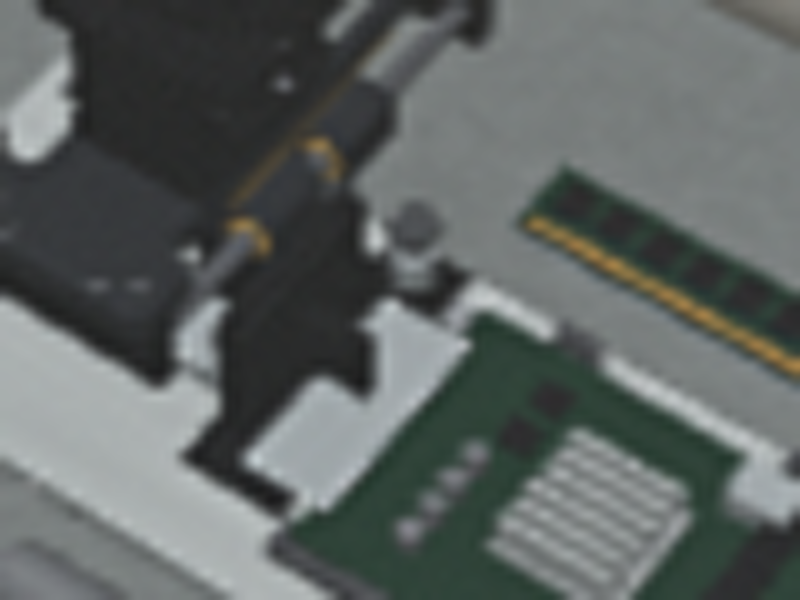

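```bash
cat > trk.py <<'E'
import cv2,sys
from h import *
def g(f): return cv2.cvtColor(pickle.load(open(f,"rb"))["frame"],cv2.COLOR_RGB2GRAY)
def tr(fa,fb):
    # foot right corner + lip region
    A=g(fa);B=g(fb)
    # predict shift of 1mm
    out=[]
    for (x0,y0,x1,y1) in [(310,203,330,222),(300,222,312,236)]:
        pass
    return A,B
E
python3 - <<'E'
from trk import *
print(H(atz(S,((416+.5)/10+280-.5,(229+.5)/10+185-.5),.063)))
A,B=g("s5.pkl"),g("s_6.pkl")
d=cv2.absdiff(A,B); crop=np.hstack([A[185:245,280:360],B[185:245,280:360]]); 
cv2.imwrite("pics/d.png",cv2.resize(np.clip(d[170:250,250:380].astype(int)*3,0,255).astype(np.uint8),(780,480)))
t=S
p0=proj(S,o+(-.045)*hx+.05*hy+[0,0,.063]); p1=proj(S,o+(-.044)*hx+.05*hy+[0,0,.063]); print("px per mm",p1-p0)
# template match of pin head
t=A[200:213,314:326].astype(np.float32)
u=lambda im,k: cv2.resize(im,None,fx=k,fy=k,interpolation=cv2.INTER_CUBIC)
for (x0,y0,x1,y1) in [(314,200,326,213),(296,222,312,238)]:
    k=10; T1=u(A[y0:y1,x0:x1],k); R=u(B[y0-6:y1+6,x0-6:x1+6],k)
    m=cv2.matchTemplate(R,T1,cv2.TM_CCOEFF_NORMED); _,v,_,l=cv2.minMaxLoc(m); print(v,(l[0]/k-6,l[1]/k-6))
E
```

```text
(-0.0373, 0.048)
px per mm [0.24719421 0.13800779]
0.936962366104126 (1.4000000000000004, 0.9000000000000004)
0.9474777579307556 (1.5, 0.7999999999999998)
```

View pics/d.png

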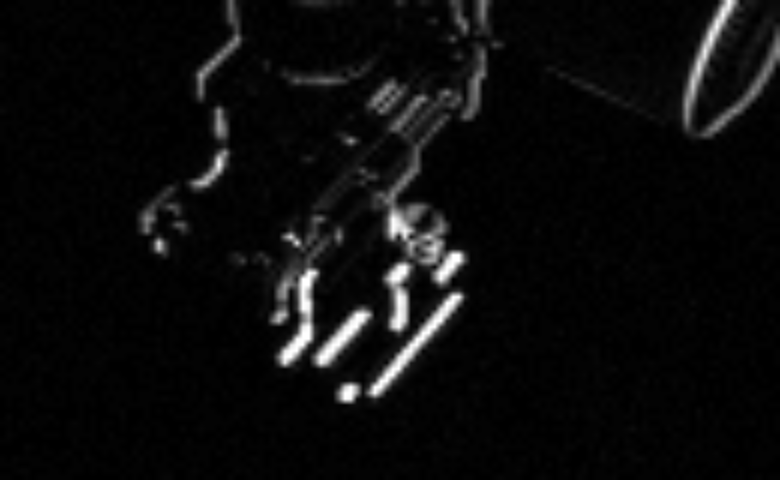

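The jaw moved about 6 mm while the TCP moved 2.6 mm and the force fell to zero, so the pin appears to have snapped into the notch. I'll back off and check.

Call:
servo_tool(deltas=[{"slide": [0.5,0,0],"spin": 0},{"slide": [0.8,0,0],"spin": 0},{"slide": [0.5,0,0],"spin": 0},{"slide": [0.3,0,-0.8],"spin": 0},{"slide": [0,0,-1],"spin": 0},{"slide": [0,0,-1],"spin": 0},{"slide": [0,0,-1],"spin": 0},{"slide": [0,0,-1],"spin": 0},{"slide": [0,0,-1],"spin": 0},{"slide": [0,0,-1],"spin": 0}])

```text
time_s: 10.2
tcp_pos: [0.591, -0.0316, 0.2284]
ee_rot: [[0.303, -0.953, 0.014], [-0.953, -0.303, -0.016], [0.019, -0.009, -1.0]]
wrist_force: [0.8, -0.3, 0.1]
gripper_width: 0.006
```

Call:
servo_tool(deltas=[{"slide": [-0.8,0,0],"spin": 0},{"slide": [-0.8,0,0],"spin": 0},{"slide": [-0.8,0,0],"spin": 0},{"slide": [-0.8,0,0],"spin": 0},{"slide": [0,0,0],"spin": 0},{"slide": [0,0,0],"spin": 0}])

```text
time_s: 10.8
tcp_pos: [0.5693, 0.0424, 0.2328]
ee_rot: [[0.297, -0.954, 0.025], [-0.955, -0.298, -0.013], [0.02, -0.02, -1.0]]
wrist_force: [-0.1, -0.3, -0.9]
gripper_width: 0.001
```

Run:
```python
from station import sense, optics, r
import cv2, pickle
from h import *
for n in ("wrist","top","scene"):
    c=optics.capture(n); pickle.dump(c,open(n+"F.pkl","wb")); cv2.imwrite("pics/%sF.png"%n,cv2.cvtColor(c["frame"],cv2.COLOR_RGB2BGR))
s=sense();print(s["time_s"],H(s["tcp_pos"]),s["tcp_pos"],s["wrist_force"])
```

```text
10.95 (-0.0523, 0.0064) [0.56937451 0.04201966 0.23268743] [-0.63954168  0.28416342 -0.23217544]
```

View pics/wristF.png

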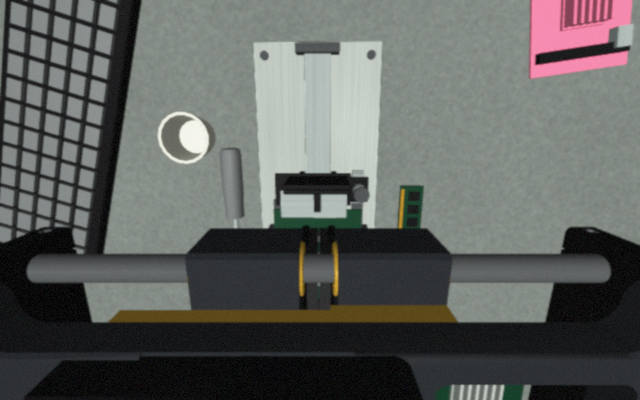

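View pics/sceneF.png

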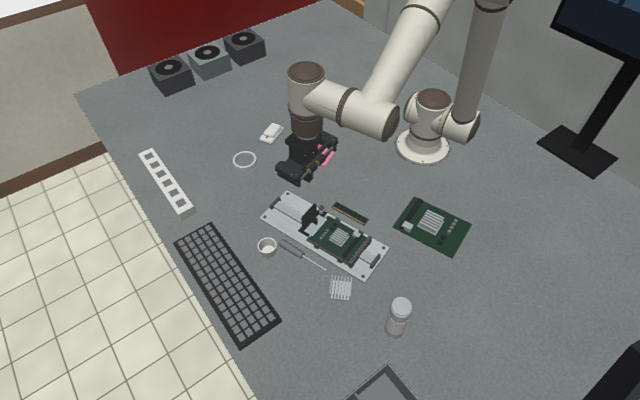

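The wrist view shows the jaw's rear face at row ~178 and the pin head at (361,194) with the first bar just behind it at (358,175). The lip reaches over the board's edge. I'll enlarge it to measure.

Run:
```python
import cv2
a=cv2.imread("pics/wristF.png")
cv2.imwrite("pics/wFa.png",cv2.resize(a[160:230,264:384],(792,462),interpolation=cv2.INTER_CUBIC))
a=cv2.imread("pics/sceneF.png")
cv2.imwrite("pics/sFa.png",cv2.resize(a[185:245,280:360],(800,600),interpolation=cv2.INTER_CUBIC))
```

```text
(no output)
```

View pics/wFa.png

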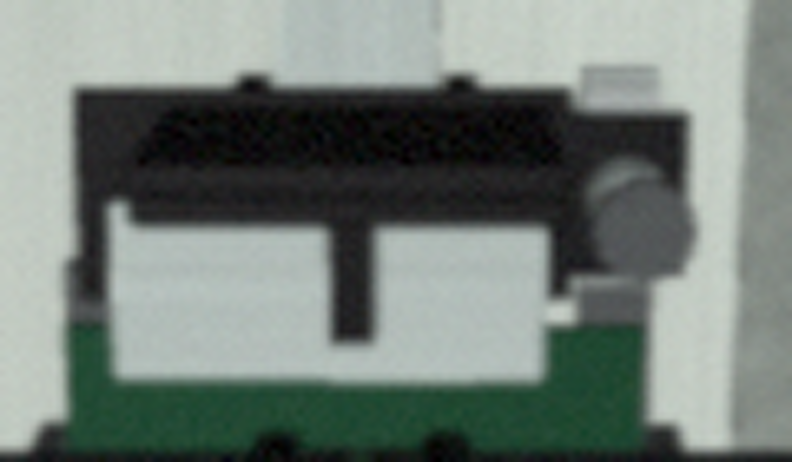

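View pics/sFa.png

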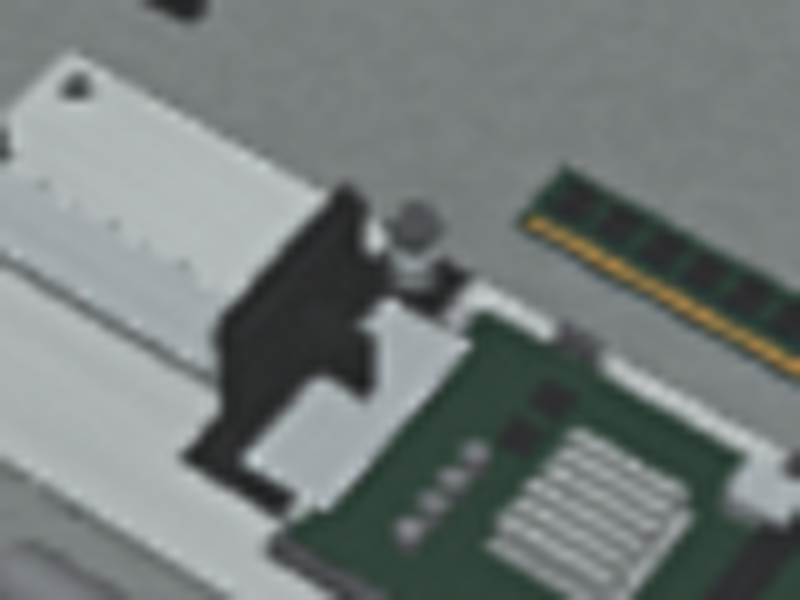

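Run:
```python
from h import *
W=pickle.load(open("wristF.pkl","rb"))
f=lambda u,v,z:H(atz(W,((u+.5)/6.6+264-.5,(v+.5)/6.6+160-.5),z))
print("pin",f(645,229,.063),"at .066",f(645,229,.066),"lip end",f(330,382,.039),"board edge",f(100,322,.031),f(610,322,.031),"bar rear",f(620,67,.018))
w=lambda u,v,z:H(atz(W,(u,v),z)); print("rear corners",w(255,42,.012),w(381,42,.012))
```

```text
pin (-0.041, 0.0502) at .066 (-0.0417, 0.0498) lip end (-0.0061, -0.0044) board edge (-0.0154, -0.0481) (-0.0155, 0.0481) bar rear (-0.0618, 0.0501)
rear corners (-0.21, -0.0715) (-0.2086, 0.0737)
```

Run:
```python
from trk import *
F=lambda v,dz:(proj(S,o+v*hx+.05*hy+[0,0,.063+dz]))
print("px per 3mm up",F(-.04,.003)-F(-.04,0))
u=lambda im,k: cv2.resize(im,None,fx=k,fy=k,interpolation=cv2.INTER_CUBIC)
A,B=g("s4.pkl"),g("sceneF.pkl")
def m(name,x0,y0,x1,y1,pt):
    k=10;T1=u(A[y0:y1,x0:x1],k);R=u(B[y0:y1+14,x0:x1+18],k)
    q=cv2.matchTemplate(R,T1,cv2.TM_CCOEFF_NORMED);_,v,_,l=cv2.minMaxLoc(q);d=np.array(l)/k
    h=pt; best=min((np.linalg.norm(proj(S,pt+t*hx)-proj(S,pt)-d),t) for t in np.arange(0,.06,.0002))
    t=best[1]; print(name,round(v,3),d,"travel",t,"resid px",d-(proj(S,pt+t*hx)-proj(S,pt)))
m("pin head",308,198,318,206,o-.0764*hx+.05*hy+[0,0,.063])
m("foot/lip",288,222,306,233,o-.0764*hx-.03*hy+[0,0,.038])
m("face/gusset",292,215,312,226,o-.0764*hx+[0,0,.045])
```

```text
px per 3mm up [-0.01367599 -0.56018851]
pin head 0.935 [8.5 4.8] travel 0.034800000000000005 resid px [-0.03409638  0.03543958]
foot/lip 0.87 [8.4 4.9] travel 0.0342 resid px [ 0.02604224 -0.04829234]
face/gusset 0.959 [8.6 4.9] travel 0.035 resid px [ 0.03502078 -0.0583709 ]
```

```bash
python3 -c "
from station import r,sense
print(r.finish_job(),sense()['time_s'])"
```

```text
the job is handed in; nothing more can be done
the job is handed in; nothing more can be done
```

I pushed the jaw from behind with the shut fingers until the pin rode over the first crossbar and snapped into the notch. I then backed the arm off and lifted it clear, and handed the job in at about 11 s.

- **Force:** it rose to about 5 N on the first crossbar, then fell to nothing. The jaw jumped about 6 mm while the tool moved only 2.6 mm. No resistance from the second crossbar showed in any reading.
- **Pin position:** it stands at holder x of about -0.041 to -0.042 m. I had measured the notch at about -0.043 m, so they agree to 1–2 mm, about as close as the cameras can measure. Comparing the pin head with the jaw in the scene camera images showed no lift, so the pin is down.
- **Board and lip:** the lip reaches about 9 mm over the board's near edge (8 mm was stated). The board's edge is within 1 mm of where it was before the push.
- **Other things on the bench:** by eye, the other things on the bench look unmoved.

One check was unusable: during the push, the top camera's view of the pin was partly blocked by the arm. It read -0.037 m, so I left it out.

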